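Send a clip caddy down the bench gravity rail and latch it at the end stop

ROBOT

A 6-joint arm with a two-finger parallel gripper is mounted at the origin on the work surface. World frame = base frame: x ahead of the robot, y to its left, z up, the work surface at z = 0. Lengths are in m, angles in rad, forces in N, time in s.
With the tool pointing down it reaches from about 0.375 to 0.975 m from the base axis. Payload 3.8 kg.
Tool frame: the origin (TCP) lies on the centre line of the jaws, within the pads' length; the fingertips stand 17 mm ahead of it and the grasp point (between the pads) lies 2 mm behind it (bot.tip_extent is the distance from the TCP to the fingertips, in m); z points along the fingers, y is the line along which they close (so a half turn about z gives the same grasp; the last joint's range is limited). The gripper opens to 85 mm and grips with 20 to 120 N. Pads are 22 mm wide; open, the fingers measure 114 mm over their backs; the gripper's body (76 mm by 85 mm) begins 54 mm behind the grasp point. The pads swing forward as they close: fully open they stand 13 mm farther back than shut.
Start: joints at [1.3, 0.264, 1.604, -0, 1.274, -0.037], TCP at [0.156, 0.657, 0.248] pointing down, gripper open.
Joint ranges: [-2.63, 2.63], [-0.94, 2.18], [0.31, 2.57], [-1.31, 4.45], [0, 2.66], [-2.55, 2.55]. Speed limits (rad/s): [2.57, 2.57, 3.14, 3.14, 3.14, 3.14].

INTERFACE

Orientations are given as a rotation vector (axis times angle).
In Python, from workcell import readout, read_camera, finish_job, bot gives the robot as it stands.
- The arm moves only by the tool jog_arm, never from a script. Its argument "deltas" is one flat list of numbers, 7 for each row, row after row: the shift along the tool's x, y, z in m, then the turn, a rotation vector about the tool's x, y, z in degrees, then the gripper command: -1 is shut, 1 is fully open, values between are in proportion. A call has 1 to 8 rows; each row is the pose to reach, as a shift and turn from the pose commanded when the call began, along the tool's axes at that moment; what a row does not reach only later rows make up. A row lasts 1/10 s, in which the tool goes at most 50 mm and 8.59 degrees, less where a joint would pass 70% of its speed; a pose out of reach is approached as far as the arm can. A call with a gripper value outside its range is refused whole. The fingers move at their own pace and stop on an object; "squeeze" is the grip in N (left out, the last holds). Time passes only in rows, so rows that repeat a pose let the fingers close. It gives the time, the measured TCP pose, the force, the opening and the grip force at its end, in the units of the state.
- readout.read_state(): the state, without advancing time (a new reading comes with each control period).
- read_camera(name): name is "side" or "top"; returns a dict with "color" (480x640x3 uint8, blue, green, red), "fx", "fy", "cx", "cy" (pixels), "dist" ([k1, k2, p1, p2, k3] as OpenCV has them; the pictures are not rectified), "origin" and "attitude" of the camera in the world. Camera axes: x right, y down, z forward; pixel columns grow to the right and rows downward; lengths in m; the calibration is good to about 2 mm. A picture is of the moment at which its call begins. There is no depth.
- finish_job(): hands the job in; it is judged then, once.
The state is a dict: "time": time; "q": joint angles; "joint_vel": joint speeds; "joint_torque": joint torques, N m; "tool_pos": TCP position; "tcp_rot": TCP orientation; "wrist_force": force on the tool from outside, world axes, zero at the start; "torque": the same for the moment, N m; "width": opening from 0.0 (shut) to 1.0 (fully open); "grip_force": force on a finger pad.
Only numpy, scipy, OpenCV 4.12 (cv2) and the standard library are available. Lean on these libraries where they do the work, as an engineer would, in place of code of your own. Each camera call takes 0.05 s, during which the arm holds its last target. There are 200 camera calls.

TASK

Hang the orange caddy of grafting clips by its two wheels on the yellow high end of the sloped rail, without dropping it or pressing it down, and let go so that it rolls down by itself to the orange catch. Once it has come to rest there, push it gently on through the catch and beyond the click, until you feel it firm against the red tip of the stop screw, with the catch dropped behind its front pin, and take your hand away. Do not ram the stop, and leave everything else on the bench where it is.

Things in the scene. Friction and masses are not known exactly. Their poses are not given: they have to be found in the camera images.
- hanger: Orange caddy of red clips on a twin-wheel roller hanger, loose, 0.55-0.85 kg, standing on the bench. Origin: centre of caddy underside; z up, y along travel (-y end leads downhill), x across. Caddy 76 (x) by 92 (y) by 58 mm high, steel strap over its mouth, top at z=60 mm. Steel side plate at x=-17 to -13 mm, z=58 to 185 mm, y=+-61 mm. Both ends alike. On the rail it rolls at 0.03-0.2 m/s
- hanger_run (a point): Point between the two white wheels at the height where they run on the rail: hanger x=0, y=0, z=140 mm. Wheels at y=+-38 mm, running radius 12 mm; groove 12 mm wide, its flanges flare to 20 mm and reach 5 mm lower (z=135). The hanger is open on its +x side from z=60 to 135 mm: move it in its +x direction until this point is over the rail, then lower it onto the rail
- hanger_grip (a point): Middle of the black grip tab on top of the hanger: x=0, y=0, z=207 mm. Tab 10 mm thick (x), 30 mm wide (y), z=185 to 225 mm, straight above the rail line; pinch it across x from above. A steel flange lies under it at z=185 mm
- hanger_tail (a point): Centre of the outer face of the trailing push plate, an upright steel plate at the hanger's uphill end: x=-3.5, y=+58, z=155 mm; it spans x=-17 to +10, z=144 to 166 mm. A brass catch pin (8 mm thick, along x, x=-15 to +12) sits above it at y=+56, z=176 mm, flush within 2 mm
- rail_stand: Fixed stand of the gravity rail. Origin: on the bench below the middle of the rail; y along the rail to its high end, x across, away from the robot's side; posts at x=85, y=+-250 mm, the high one 285 mm tall. Rail: flat bar on edge, 8 mm thick, 20 mm tall, 550 mm long (y=+-275), top 170 mm above the bench at y=-275, rising at 0.07-0.13 rad: set by hand, NOT measured, to be felt or seen
- rail_load (a point): Point on the bench straight below the middle of the rail's yellow loading length (stand x=0, y=115 mm, z=0; yellow from y=35 to 195 mm). The rail top here is 197 to 221 mm above the bench, depending on the unmeasured slope. Load here, hanger y axis along the stand's y axis
- rail_low (a point): Point on the bench below the rail's low end (stand x=0, y=-275, z=0). The end stop, a dark block, is clamped 60 to 90 mm uphill of here; its stop screw with a red rubber tip sticks out 2 to 12 mm uphill towards hanger_nose. Neither setting is measured. The catch halts a rolling hanger 26 to 38 mm short of the screw. Screw and clamps hold; keep pushes on the tip under 25 N
- catch (a joint): Angle (rad) of the orange spring catch hinged on the end stop above the rail. The hanger's front pin lifts it as the hanger is pushed through, against 5 to 10 N, and it then drops behind the pin, 1 to 12 mm BEFORE the hanger meets the stop screw; drag under it 1 to 3 N. 0 = down, empty or hanger waiting before it; 0.15 to 0.2 = riding over the pin; 0.04 to 0.12 = dropped, lying on the pin
- hanger_blue: empty blue caddy on a hanger of the same shape and size, standing on the bench; stays where it is. Origin: centre of its underside
- flask: red flask with a green cap, 72 mm wide, 200 mm tall. Origin: centre of its underside
- pots: stack of terracotta pots, 100 mm wide, 125 mm tall. Origin: centre of its underside
- dibber: hand dibber with a wooden handle and steel tip, lying on the bench, 190 mm long, 30 mm high. Origin: its middle on the bench, x along it
- jar: glass jar with white lid, 62 mm wide, 74 mm tall. Origin: centre of its underside
- hanger_nose (a point): Point on the outer face of the leading push plate: x=0, y=-58, z=154 mm; equal to the trailing one, with its own catch pin above at y=-56, z=176 mm. When the hanger is home the tip of the stop screw touches this face

How it is judged:
On the way, in this order (a step that is already met when the one before it is completed fails the run):
1. the orange caddy hangs on its wheels on the upper half of the rail, let go (y of hanger_run in the frame of rail_stand above 0.03 m and height (world z) of hanger above 0.03 m and contact force between hanger and rail_stand above 2 N and contact force between each of the arm, the fingers and hanger below 0.05 N), for 0.1 s.
2. it rolls down the middle of the rail untouched (y of hanger_run in the frame of rail_stand between -0.075 and 0.02 m and linear speed of hanger above 0.015 m/s and contact force between each of the arm, the fingers and hanger below 0.05 N), for 0.1 s.
3. it has come to rest at the catch, untouched (y of hanger_run in the frame of rail_stand below -0.08 m and linear speed of hanger below 0.01 m/s and value of joint catch below 0.05 rad and contact force between each of the arm, the fingers and hanger below 0.05 N), for 0.2 s.
4. it is pushed through under the catch (value of joint catch above 0.14 rad).
At the end, for the whole second after the job is handed in: the orange caddy hangs by its wheels on the rail (more than 25 mm above the bench, tilted under 0.25 rad), leading push plate within 2.5 mm of the stop screw's tip (17 mm from the screw's middle), catch dropped behind its front pin (0.03 to 0.135 rad), at rest (value of joint catch between 0.03 and 0.135 rad and distance between hanger_nose and stop_screw_c0 below 0.0195 m and height (world z) of hanger above 0.025 m and angle between hanger's own z axis and vertical below 0.25 rad and contact force between hanger and rail_stand above 2 N and linear speed of hanger below 0.01 m/s); the robot touches nothing.
It fails at once if the caddy dropped onto the rail (falling faster than 0.3 m/s, let go) (linear speed of hanger above 0.3 m/s and contact force between the fingers and hanger below 0.5 N and y of hanger_run in the frame of rail_stand above 0 m and height (world z) of hanger above 0.03 m).
It fails at once if the caddy pressed down on the upper half of the rail with more than 25 N (contact force between hanger and rail_bar_c0 above 25 N and y of hanger_run in the frame of rail_stand above 0 m).
It fails at once if the caddy pushed against the stop screw with more than 25 N (contact force between hanger and stop_screw_c0 above 25 N).
It fails at once if the blue caddy shifted by more than 20 mm (distance of hanger_blue from where it was at the start of the episode above 0.02 m).
It fails at once if another thing on the bench shifted by more than 20 mm (distance of any of flask, pots, dibber, jar from where it was at the start of the episode above 0.02 m).
It also fails if it takes over 67 s, if anything falls off the work surface, if the arm or the gripper's body presses on something with over 40 N, if the wrist force passes 120 N, or if a joint passes its speed limit or range.

## Working session

There is one attempt and no reset: what is moved stays moved. The work goes in short steps, Python scripts to look and compute and a tool call to move; the robot and the scene stay as the last step left them, time stands still between calls to the robot, and variables do not carry over. Pictures are saved under pics/ and viewed, at most 10 in all, crops included, and the job is handed in when it is done.

Besides the shell and the picture viewer there is one more tool, called after "Call:" as a command line: name --argument value ..., lists and objects as JSON in quotes. jog_arm: Moves the arm, as the interface text tells. Its arguments: {"type":"object","properties":{"deltas":{"type":"array"},"squeeze":{"type":"number"}},"required":["deltas"]}

```bash
mkdir -p pics; ls; python3 - <<'E'
from workcell import readout, read_camera, bot
import cv2
print(readout.read_state())
for n in("side","top"):
    c=read_camera(n); cv2.imwrite(f"pics/{n}0.png",c["color"]); print({k:v for k,v in c.items() if k!="color"})
E
```

```text
pics
{'time': 0.0, 'q': array([ 1.30013932e+00,  2.64789607e-01,  1.60538688e+00,  1.79976571e-05,
        1.27370215e+00, -3.69150049e-02]), 'joint_vel': array([ 0.00137699,  0.00075122,  0.00138815, -0.0006675 , -0.00084817,
        0.00135813]), 'joint_torque': array([ 3.43681877e-04, -5.15124714e+01, -3.67302239e+01,  1.06697262e-04,
        1.31706076e-02, -1.28326469e-06]), 'tool_pos': array([0.1561619 , 0.6559679 , 0.24693047]), 'tcp_rot': array([-0.36629101, -3.11979421,  0.00354388]), 'wrist_force': array([0.07724578, 0.42716527, 0.27576234]), 'torque': array([-0.01548172, -0.02070888, -0.00941441]), 'grip_force': 0.0, 'width': 0.9973815229492666}
{'fx': 463.92587287373937, 'fy': 463.92587287373937, 'cx': 327.9434991561406, 'cy': 243.770837266651, 'dist': array([-0.02413795,  0.        ,  0.        ,  0.        ,  0.        ]), 'origin': array([0.45159687, 0.77635454, 0.89075597]), 'attitude': array([-0.20918998,  2.84268821, -1.2227141 ])}
{'fx': 504.44585553521114, 'fy': 504.44585553521114, 'cx': 313.6632622018758, 'cy': 235.83564245682575, 'dist': array([-0.12830369,  0.        ,  0.        ,  0.        ,  0.        ]), 'origin': array([ 0.33180348, -0.032215  ,  1.45953384]), 'attitude': array([-2.12635799,  2.13504765, -0.15050573])}
```

View pics/side0.png

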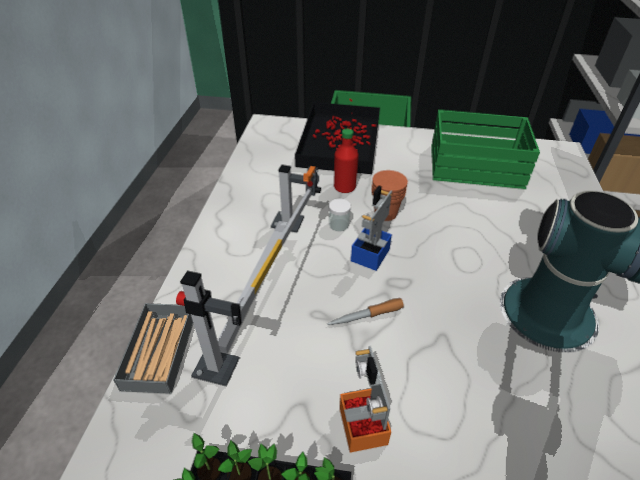

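View pics/top0.png

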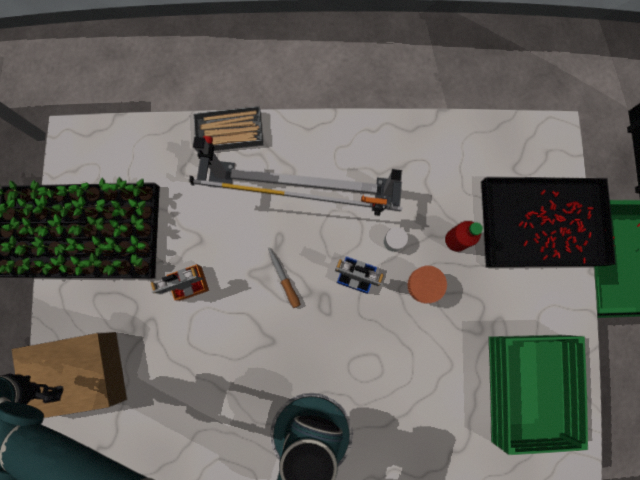

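The side view shows the orange caddy near (365,420) and the rail from about (240,315) high to (315,185) low. In the top view the caddy is at (178,283) and the rail runs from (192,180) to (400,209). I'll enlarge these areas next.

```bash
cat > h.py <<'E'
import numpy as np, cv2
from scipy.spatial.transform import Rotation as R
from workcell import readout, read_camera, bot
def cam(n):
    c=read_camera(n); c["K"]=np.array([[c["fx"],0,c["cx"]],[0,c["fy"],c["cy"]],[0,0,1]]); c["R"]=R.from_rotvec(c["attitude"]).as_matrix(); return c
def ray(c,px):
    p=cv2.undistortPoints(np.array(px,float).reshape(-1,1,2),c["K"],c["dist"]).reshape(-1,2)
    return np.c_[p,np.ones(len(p))]@c["R"].T
def atz(c,px,z):
    d=ray(c,px); return c["origin"]+d*((np.asarray(z)-c["origin"][2])/d[:,2])[:,None]
def proj(c,P):
    Q=(np.asarray(P,float)-c["origin"])@c["R"]
    return cv2.projectPoints(Q,np.zeros(3),np.zeros(3),c["K"],c["dist"])[0].reshape(-1,2)
def crop(c,x,y,w,h,s): return cv2.resize(c["color"][y:y+h,x:x+w],None,fx=s,fy=s,interpolation=cv2.INTER_CUBIC)
E
python3 - <<'E'
from h import *
c=cam("top");s=cam("side")
a=crop(c,140,250,80,60,5); b=crop(s,320,335,80,120,5)
b=crop(s,325,340,80,120,5)
im=np.zeros((600,800,3),np.uint8); im[:300,:400]=a; im[:600,400:]=b
cv2.imwrite("pics/c1.png",im)
cr=np.zeros((600,800,3),np.uint8); a=crop(c,180,130,230,90,3.4); cr[:a.shape[0],:782]=a
b=crop(s,225,150,110,90,3); cr[310:580,:330]=b; b=crop(s,190,265,110,90,3); cr[310:580,340:670]=b
cv2.imwrite("pics/c2.png",cr)
E
```

```text
(no output)
```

View pics/c1.png

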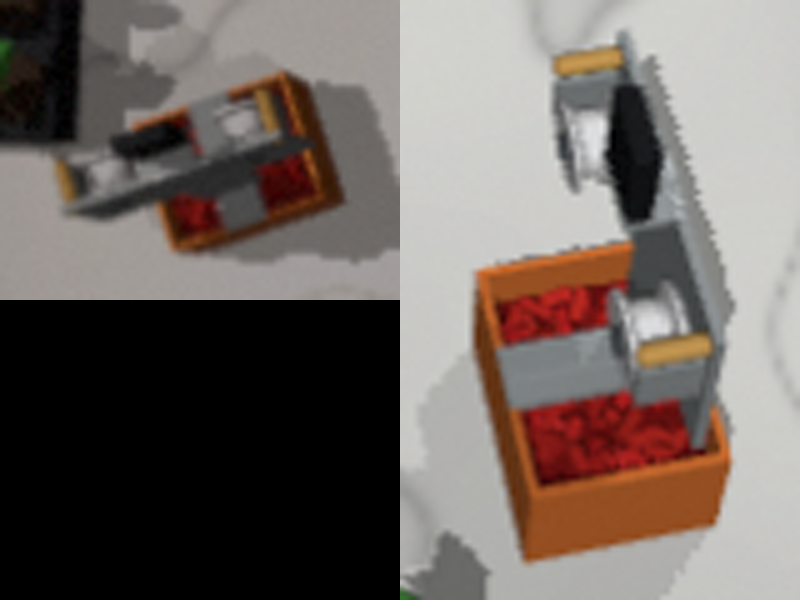

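View pics/c2.png

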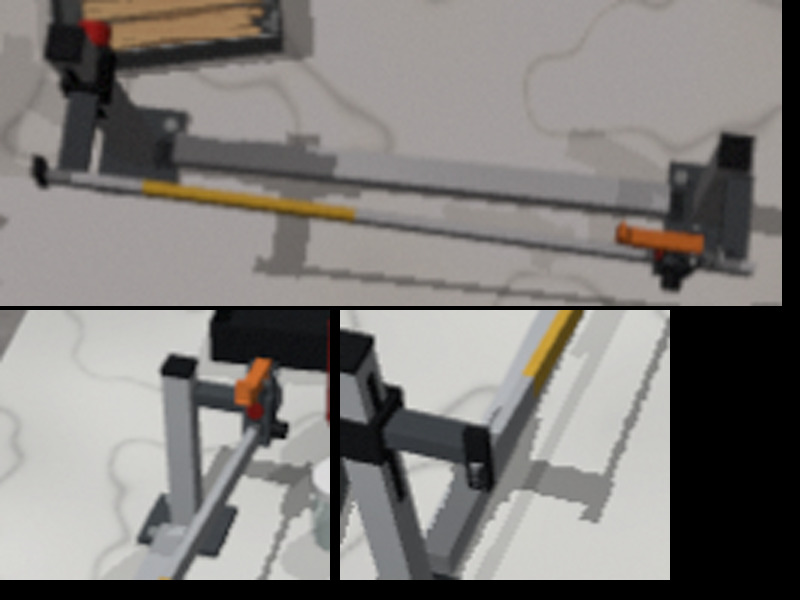

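```bash
cat > fit.py <<'E'
from h import *
from scipy.optimize import least_squares
t=cam("top"); s=cam("side")
Rz=lambda a:R.from_euler('z',a).as_matrix()
H=[(t,153,286,0,.056,.18),(t,193,272,0,-.056,.18),(t,170,277,0,0,.225),(t,198,264.5,.038,-.046,.058),(t,208,290.5,-.038,-.046,.058),(t,174.8,299.8,-.038,.046,.058),
(s,363,352.2,0,-.056,.18),(s,379.8,409.4,0,.056,.18),(s,340.5,394.2,.038,-.046,.058),(s,352.4,437.8,.038,.046,.058),(s,390.4,431,-.038,.046,.058),(s,350.2,451.8,.038,.046,0),(s,387.6,444.4,-.038,.046,0)]
def f(p): return np.concatenate([proj(c,[Rz(p[2])@[a,b,z]+[p[0],p[1],0]])[0]-[u,v] for c,u,v,a,b,z in H])
r=least_squares(f,[.5,.3,.2],loss='soft_l1'); print("hanger",r.x.round(4),np.round(f(r.x).reshape(-1,2),1).tolist())
for c in(t,s):
    h=cv2.cvtColor(c["color"],cv2.COLOR_BGR2HSV); m=cv2.inRange(h,(20,150,90),(35,255,255)); n,l,st,ce=cv2.connectedComponentsWithStats(m)
    i=1+np.argmax(st[1:,4]); y,x=np.where(l==i); X=np.c_[x,y].astype(float); m0=X.mean(0); d=np.linalg.svd(X-m0,full_matrices=False)[2][0]; q=(X-m0)@d
    print("yellow",st[i],m0+d*q.min(),m0+d*q.max())
S=[(t,222,184.5,0,.195),(t,284.2,192.3,0,.035),(t,401,208.5,0,-.275),(s,255,287,0,.195),(s,281,243,0,.035)]
def g(p): return np.concatenate([proj(c,[Rz(p[2])@[a,b,.17+(b+.275)*np.tan(p[3])]+[p[0],p[1],0]])[0]-[u,v] for c,u,v,a,b in S])
r=least_squares(g,[.65,.15,.0,.1]); print("stand",r.x.round(4),np.round(g(r.x).reshape(-1,2),1).tolist())
E
python3 fit.py
```

```text
hanger [0.4257 0.352  0.3332] [[0.1, 0.1], [0.6, 0.0], [-2.0, 0.8], [-0.8, -0.2], [-2.8, -0.7], [-0.3, 0.6], [-0.4, -1.8], [-0.3, -1.3], [0.2, -1.2], [-1.0, 0.9], [1.3, 0.1], [-0.3, 0.0], [0.7, 0.0]]
yellow [222 183  62  12 189] [221.94363868 184.40899048] [283.02394779 192.82622091]
yellow [252 240  30  48 215] [279.97685267 239.98655023] [252.92755155 286.53895436]
stand [ 0.6389  0.0309 -0.1081  0.1169] [[-1.1, 1.1], [-0.4, 1.1], [1.6, -0.0], [-1.5, 1.8], [-0.1, -2.9]]
```

```bash
cat > go.py <<'E'
import sys
from h import *
def go(x,y,z,a):
    st=readout.read_state(); R0=R.from_rotvec(st["tcp_rot"]); p=st["tool_pos"]
    Rt=R.from_matrix(np.array([[-np.sin(a),np.cos(a),0],[np.cos(a),np.sin(a),0],[0,0,-1]]).T)
    print("t",round(st["time"],2),"pos",p.round(4),"F",st["wrist_force"].round(2),"w",round(st["width"],3),"shift",R0.inv().apply(np.array([x,y,z])-p).round(4),"turn",np.degrees((R0.inv()*Rt).as_rotvec()).round(2))
    return R0
if __name__=="__main__": go(*map(float,sys.argv[1:5]))
E
python3 go.py .4257 .350 .29 .333
```

```text
t 0.3 pos [0.1563 0.6564 0.2478] F [0.13 1.13 0.45] w 0.999 shift [-0.333  -0.2357 -0.042 ] turn [-4.000e-02  2.000e-02  5.752e+01]
```

Call:
jog_arm --deltas '[0,0,-0.042,0,0,8,1,-0.333,-0.236,-0.042,0,0,57.5,1,-0.333,-0.236,-0.042,0,0,57.5,1,-0.333,-0.236,-0.042,0,0,57.5,1,-0.333,-0.236,-0.042,0,0,57.5,1,-0.333,-0.236,-0.042,0,0,57.5,1,-0.333,-0.236,-0.042,0,0,57.5,1,-0.333,-0.236,-0.042,0,0,57.5,1]'

```text
time: 1.1
tool_pos: [0.3882, 0.3919, 0.2905]
tcp_rot: [1.825, 2.557, 0.001]
wrist_force: [1.1, 0.5, 0.3]
width: 1.003
grip_force: 0.0
```

Call:
jog_arm --deltas '[0,0,0,0,0,0,1,0,0,0,0,0,0,1]'

```text
time: 1.3
tool_pos: [0.388, 0.3928, 0.2904]
tcp_rot: [-1.826, -2.556, -0.001]
wrist_force: [-0.2, 0.8, 0.4]
width: 1.002
grip_force: 0.0
```

```bash
python3 go.py .4257 .350 .21 .333; python3 - <<'E'
from h import *
c=cam("top");s=cam("side")
im=np.zeros((500,800,3),np.uint8); im[:300,:400]=crop(c,140,250,80,60,5); im[:500,400:]=crop(s,325,310,80,100,5)
cv2.imwrite("pics/c3.png",im)
E
```

```text
t 1.3 pos [0.388  0.3928 0.2904] F [-0.24  0.82  0.44] w 1.002 shift [-0.0527  0.0218  0.0804] turn [ 0.   -0.04 -0.15]
```

View pics/c3.png

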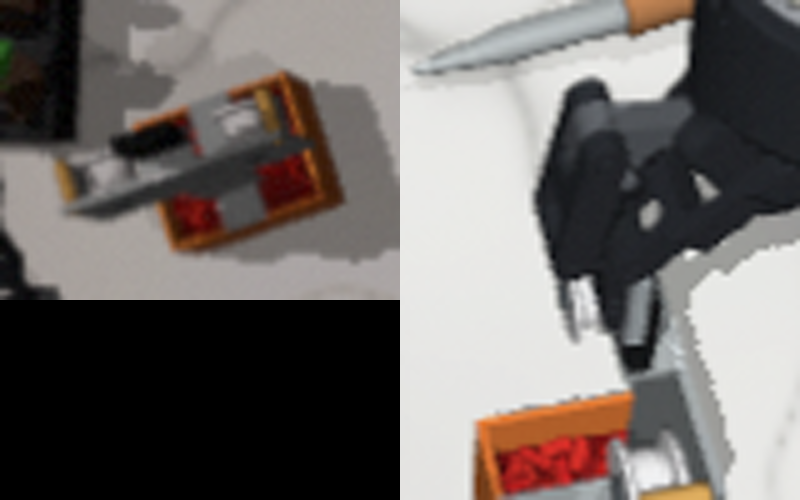

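The top view shows the gripper's edge at about (140,302), and the side view shows it still uphill of the tab. The move stopped 57 mm short, so I'll finish it now and check from directly above.

Call:
jog_arm --deltas '[-0.053,0.022,0,0,0,0,1,-0.053,0.022,0,0,0,0,1,-0.053,0.022,0,0,0,0,1,-0.053,0.022,0,0,0,0,1]'

```text
time: 1.8
tool_pos: [0.4245, 0.352, 0.2902]
tcp_rot: [-1.82, -2.56, -0.0]
wrist_force: [1.5, 1.2, 0.1]
width: 1.0
grip_force: 0.0
```

```bash
python3 go.py .4257 .350 .21 .333; python3 - <<'E'
from h import *
c=cam("top");s=cam("side")
p=readout.read_state()["tool_pos"]; print(proj(c,[p,p-[0,0,.08]]),proj(s,[p,p-[0,0,.08]]))
im=np.zeros((500,800,3),np.uint8); im[:300,:400]=crop(c,140,250,80,60,5); im[:500,400:]=crop(s,325,325,80,100,5)
cv2.imwrite("pics/c4.png",im)
E
```

```text
t 1.8 pos [0.4245 0.352  0.2902] F [1.46 1.17 0.11] w 1.0 shift [-0.0023  0.0006  0.0802] turn [-0.03 -0.05  0.1 ]
[[159.77650993 276.1669048 ]
 [169.81676593 278.70380726]] [[377.1839384  340.54672521]
 [372.84807544 368.38819686]]
```

View pics/c4.png

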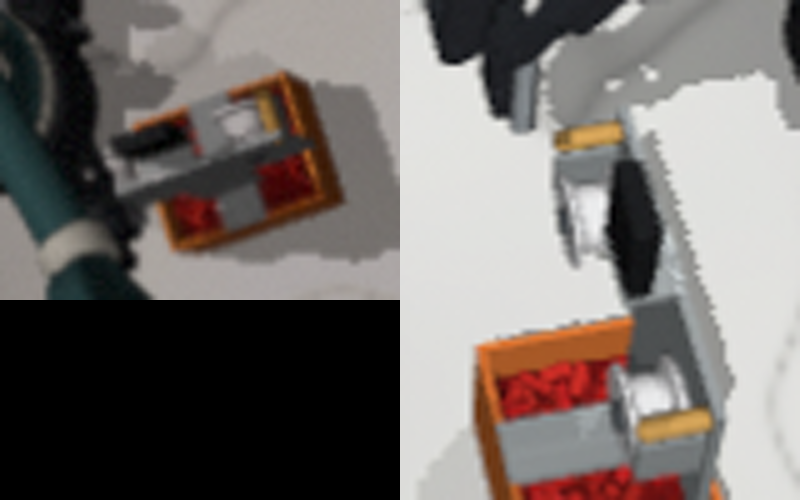

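The fingers straddle the tab: they sit at crop (520,100) and (800,20), and the TCP projects onto the tab at about (370,368). I'll descend and grip.

Call:
jog_arm --deltas '[-0.002,0,0.03,0,0,0,1,-0.002,0,0.06,0,0,0,1,-0.002,0,0.08,0,0,0,1,-0.002,0,0.08,0,0,0,1,-0.002,0,0.08,0,0,0,-1,-0.002,0,0.08,0,0,0,-1,-0.002,0,0.08,0,0,0,-1,-0.002,0,0.08,0,0,0,-1]' --squeeze 60

```text
time: 2.7
tool_pos: [0.4267, 0.3494, 0.2117]
tcp_rot: [1.822, 2.559, 0.004]
wrist_force: [-0.5, -0.7, 0.4]
width: 0.329
grip_force: 0.0
```

Call:
jog_arm --deltas '[0,0,0,0,0,0,-1,0,0,0,0,0,0,-1,0,0,0,0,0,0,-1,0,0,0,0,0,0,-1]'

```text
time: 3.1
tool_pos: [0.4268, 0.3492, 0.2111]
tcp_rot: [1.822, 2.559, 0.003]
wrist_force: [1.1, 0.5, 2.6]
width: 0.106
grip_force: 59.6
```

Call:
jog_arm --deltas '[0,0,-0.005,0,0,0,-1,0,0,-0.015,0,0,0,-1,0,0,-0.03,0,0,0,-1,0,0,-0.05,0,0,0,-1,0,0,-0.07,0,0,0,-1,0,0,-0.09,0,0,0,-1,0,0,-0.1,0,0,0,-1,0,0,-0.1,0,0,0,-1]'

```text
time: 3.9
tool_pos: [0.4269, 0.3495, 0.3128]
tcp_rot: [1.821, 2.558, 0.006]
wrist_force: [0.7, 1.5, -6.0]
width: 0.104
grip_force: 58.5
```

```bash
python3 go.py .5 .20 .31 -.108; python3 - <<'E'
from h import *
c=cam("top");s=cam("side")
im=np.zeros((600,800,3),np.uint8); im[:240,:800]=crop(c,210,174,100,30,8); 
im[240:600,:360]=crop(s,243,235,45,60,8)[-360:]; im[240:600,400:]=crop(s,290,165,50,45,8)
cv2.imwrite("pics/c5.png",im)
E
```

```text
t 3.9 pos [0.4269 0.3495 0.3128] F [ 0.66  1.46 -5.95] w 0.104 shift [-0.1652  0.0201  0.0026] turn [ 0.21 -0.12 25.3 ]
```

View pics/c5.png

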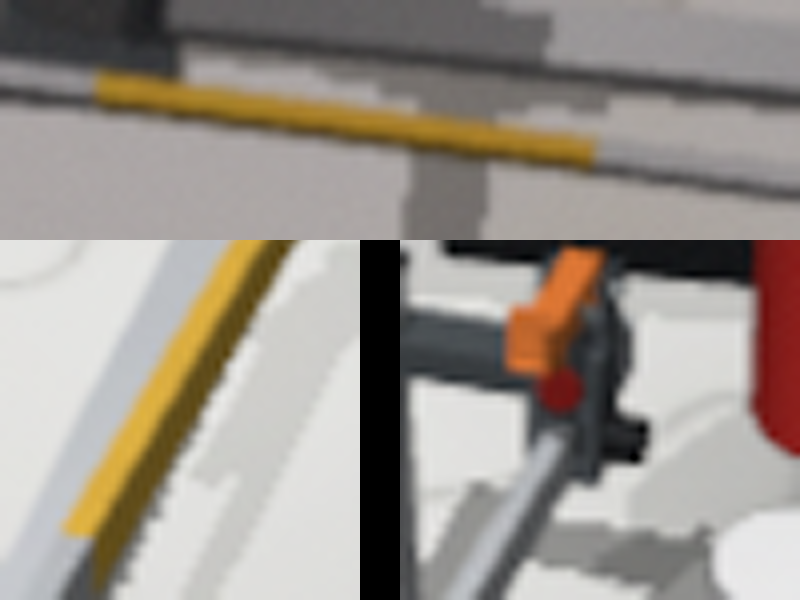

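The yellow's top-face ends are at (221.8,184.3) and (284.2,192.1) in the top view, and (252.6,286.4) in the side view. The red tip is at about (309.6,183.3) in the side view. I'll refit the stand.

```bash
sed -i 's/^S=.*/S=[(t,221.8,184.3,0,.195),(t,284.2,192.1,0,.035),(t,401.2,208.6,0,-.275),(s,252.6,286.4,0,.195),(s,279.7,240,0,.035)]/' fit.py; cat >>fit.py <<'E'
p=r.x
for b in(.115,.13): print(b,Rz(p[2])@[0,b,0]+[p[0],p[1],.17+(b+.275)*np.tan(p[3])])
# free triangulation of yellow ends
for (u,v) in (((221.8,184.3),(252.6,286.4)),((284.2,192.1),(279.7,240))):
    k=least_squares(lambda P:np.r_[proj(t,[P])[0]-u,proj(s,[P])[0]-v],[.65,.1,.2]); print(k.x.round(4),k.fun.round(2))
E
python3 fit.py | grep -v yellow
```

```text
hanger [0.4257 0.352  0.3332] [[0.1, 0.1], [0.6, 0.0], [-2.0, 0.8], [-0.8, -0.2], [-2.8, -0.7], [-0.3, 0.6], [-0.4, -1.8], [-0.3, -1.3], [0.2, -1.2], [-1.0, 0.9], [1.3, 0.1], [-0.3, 0.0], [0.7, 0.0]]
stand [ 0.6404  0.0305 -0.1135  0.1244] [[-0.9, -0.1], [-0.3, 0.4], [1.5, -0.1], [-0.6, 0.8], [0.4, -0.9]]
0.115 [0.65346458 0.14477304 0.21878032]
0.13 [0.65516417 0.15967644 0.22065649]
[0.6622 0.2219 0.2285] [ 0.    0.08 -0.06 -0.02]
[0.6458 0.0648 0.2056] [ 0.01  0.15 -0.12 -0.03]
```

```bash
sed -i 's/def go(x,y,z,a):/def go(x,y,z,a,tilt=0):/; s/    print("t"/    Rt=Rt*R.from_euler("y",tilt)\n    print("t"/; s/\[1:5\]/[1:]/' go.py; python3 go.py .555 .166 .316 -.111 .122
```

```text
t 4.1 pos [0.4253 0.3483 0.3086] F [-0.92 -0.57 -6.37] w 0.107 shift [-0.2147  0.0629 -0.0074] turn [-1.7   6.96 25.42]
```

Call:
jog_arm --deltas '[-0.03,0.01,-0.007,0,1,4,-1,-0.06,0.02,-0.007,0,2,8,-1,-0.09,0.03,-0.007,-1,3,12,-1,-0.12,0.04,-0.007,-1,4,16,-1,-0.15,0.05,-0.007,-1,5,20,-1,-0.18,0.06,-0.007,-1.7,6,25.4,-1,-0.2,0.063,-0.007,-1.7,7,25.4,-1,-0.215,0.063,-0.007,-1.7,7,25.4,-1]'

```text
time: 4.9
tool_pos: [0.5561, 0.1641, 0.3155]
tcp_rot: [-2.279, -2.037, -0.14]
wrist_force: [-1.1, 0.3, -6.2]
width: 0.104
grip_force: 58.8
```

Call:
jog_arm --deltas '[0,0,0,0,0,0,-1,0,0,0,0,0,0,-1,0,0,0,0,0,0,-1,0,0,0,0,0,0,-1,0,0,0,0,0,0,-1,0,0,0,0,0,0,-1]'

```text
time: 5.5
tool_pos: [0.5557, 0.1669, 0.3174]
tcp_rot: [-2.276, -2.04, -0.144]
wrist_force: [-0.8, 0.3, -6.1]
width: 0.109
grip_force: 58.8
```

```bash
python3 go.py .6546 .155 .316 -.111 .122
```

```text
t 5.5 pos [0.5557 0.1669 0.3174] F [-0.84  0.31 -6.11] w 0.109 shift [-0.0012  0.0996  0.0015] turn [ 0.11 -0.16  0.1 ]
```

Call:
jog_arm --deltas '[0,0.015,0,0,0,0,-1,0,0.03,0,0,0,0,-1,0,0.045,0,0,0,0,-1,0,0.06,0,0,0,0,-1,-0.001,0.075,0,0,0,0,-1,-0.001,0.09,0,0,0,0,-1,-0.001,0.1,0,0,0,0,-1,-0.001,0.1,0,0,0,0,-1]'

```text
time: 6.3
tool_pos: [0.6572, 0.1537, 0.3166]
tcp_rot: [-2.279, -2.038, -0.144]
wrist_force: [-0.6, -0.4, -7.5]
width: 0.109
grip_force: 58.9
```

Call:
jog_arm --deltas '[0,0,0,0,0,0,-1,0,0,0,0,0,0,-1,0,0,0,0,0,0,-1,0,0,0,0,0,0,-1]'

```text
time: 6.7
tool_pos: [0.6548, 0.1544, 0.3177]
tcp_rot: [-2.277, -2.039, -0.145]
wrist_force: [0.2, 0.1, -6.1]
width: 0.104
grip_force: 58.9
```

```bash
python3 go.py .6546 .155 .316 -.111 .122; python3 - <<'E'
from h import *
c=cam("top");s=cam("side")
im=np.zeros((600,800,3),np.uint8); im[:,:400]=crop(c,215,160,50,75,8); im[:,400:]=crop(s,225,220,50,75,8)
cv2.imwrite("pics/c6.png",im)
E
```

```text
t 6.7 pos [0.6548 0.1544 0.3177] F [ 0.16  0.07 -6.1 ] w 0.104 shift [ 0.0003 -0.0003  0.0017] turn [ 0.12 -0.16  0.06]
```

View pics/c6.png

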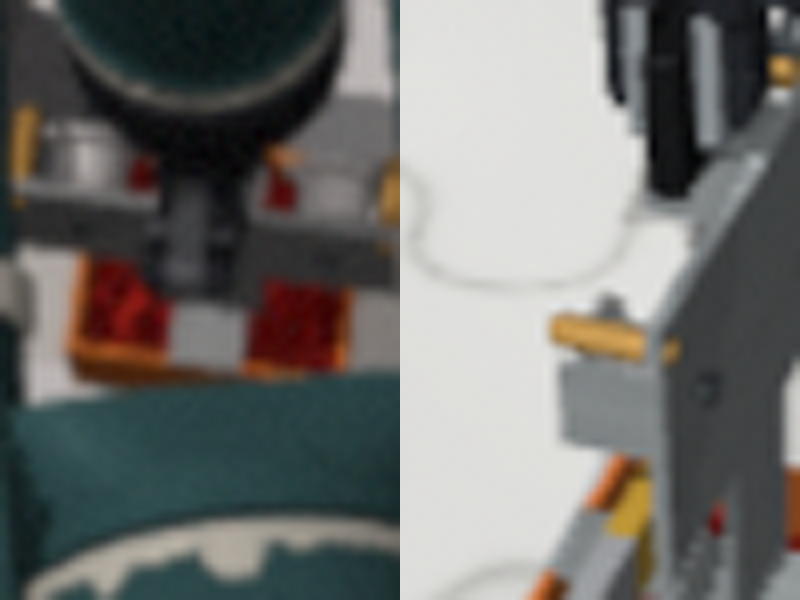

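```bash
python3 - <<'E'
from h import *
s=cam("side");t=cam("top"); st=readout.read_state(); Rm=R.from_rotvec(st["tcp_rot"])
P=lambda x,y,z: st["tool_pos"]+Rm.apply([y,x,.211-z])
o=[(.010,.058,.144),(.010,.058,.166),(.012,.056,.176)]
print(proj(s,[P(*q) for q in o]).round(1).tolist(), "obs 244.8,274.3 244.8,264.8 243.7,260.1", P(0,0,.14))
# top: pins tail (26,140)(8x off 215,160), caddy corners
print(proj(t,[P(0,.056,.18),P(-.038,.046,.058),P(-.038,-.046,.058)]).round(1).tolist(),"obs",[(215+25/8,160+141/8),(215+72/8,160+348/8),(215+350/8,160+365/8)])
E
```

```text
[[246.1, 273.8], [245.4, 264.5], [244.4, 259.4]] obs 244.8,274.3 244.8,264.8 243.7,260.1 [0.65620171 0.16312892 0.24713401]
[[220.0, 177.6], [225.3, 203.7], [260.0, 208.1]] obs [(218.125, 177.625), (224.0, 203.5), (258.75, 205.625)]
```

Call:
jog_arm --deltas '[0,0,0.005,0,0,0,-1,0,0,0.01,0,0,0,-1,0,0,0.013,0,0,0,-1,0,0,0.015,0,0,0,-1,0,0,0.017,0,0,0,-1,0,0,0.018,0,0,0,-1,0,0,0.018,0,0,0,-1]'

```text
time: 7.6
tool_pos: [0.6555, 0.1565, 0.2993]
tcp_rot: [-2.277, -2.039, -0.144]
wrist_force: [-0.4, -0.6, -6.4]
width: 0.106
grip_force: 58.8
```

Call:
jog_arm --deltas '[0,0,0.001,0,0,0,-1,0,0,0.002,0,0,0,-1,0,0,0.002,0,0,0,-1]'

```text
time: 7.9
tool_pos: [0.6555, 0.1567, 0.2974]
tcp_rot: [-2.277, -2.039, -0.144]
wrist_force: [-0.7, 0.1, -6.2]
width: 0.107
grip_force: 58.8
```

Call:
jog_arm --deltas '[0,0,0.001,0,0,0,-1,0,0,0.002,0,0,0,-1,0,0,0.002,0,0,0,-1]'

```text
time: 8.2
tool_pos: [0.6555, 0.157, 0.2953]
tcp_rot: [-2.277, -2.039, -0.144]
wrist_force: [0.1, -0.5, -6.7]
width: 0.107
grip_force: 58.8
```

Call:
jog_arm --deltas '[0,0,0.001,0,0,0,-1,0,0,0.002,0,0,0,-1,0,0,0.002,0,0,0,-1]'

```text
time: 8.5
tool_pos: [0.6555, 0.1572, 0.2932]
tcp_rot: [-2.277, -2.039, -0.144]
wrist_force: [-0.2, -0.1, -6.2]
width: 0.109
grip_force: 58.8
```

Call:
jog_arm --deltas '[0,0,0.001,0,0,0,-1,0,0,0.001,0,0,0,-1,0,0,0.001,0,0,0,-1]'

```text
time: 8.8
tool_pos: [0.6556, 0.1574, 0.2925]
tcp_rot: [-2.277, -2.039, -0.144]
wrist_force: [-0.1, -0.3, -5.6]
width: 0.107
grip_force: 58.8
```

Call:
jog_arm --deltas '[0,0,0.001,0,0,0,-1,0,0,0.001,0,0,0,-1,0,0,0.001,0,0,0,-1]'

```text
time: 9.1
tool_pos: [0.6558, 0.1575, 0.2918]
tcp_rot: [-2.278, -2.039, -0.145]
wrist_force: [0.2, -0.5, -5.3]
width: 0.105
grip_force: 59.2
```

Call:
jog_arm --deltas '[0,0,0.001,0,0,0,-1,0,0,0.001,0,0,0,-1,0,0,0.001,0,0,0,-1]'

```text
time: 9.4
tool_pos: [0.6559, 0.1576, 0.2916]
tcp_rot: [-2.278, -2.039, -0.146]
wrist_force: [-1.2, -1.0, 0.3]
width: 0.107
grip_force: 59.8
```

Call:
jog_arm --deltas '[0,0,0.001,0,0,0,-1,0,0,0.001,0,0,0,-1,0,0,0.001,0,0,0,-1]'

```text
time: 9.7
tool_pos: [0.6561, 0.1577, 0.2914]
tcp_rot: [-2.278, -2.039, -0.147]
wrist_force: [-3.0, -1.6, 5.1]
width: 0.107
grip_force: 60.7
```

```bash
python3 go.py .6546 .155 .2893 -.111 .122;
```

```text
t 9.7 pos [0.6561 0.1577 0.2914] F [-2.96 -1.6   5.08] w 0.107 shift [-0.0031 -0.0012  0.0018] turn [ 0.22 -0.18  0.05]
```

Call:
jog_arm --deltas '[0,0,-0.001,0,0,0,-1,0,0,-0.0015,0,0,0,-1,0,0,-0.0015,0,0,0,-1]'

```text
time: 10.0
tool_pos: [0.656, 0.1576, 0.2915]
tcp_rot: [-2.278, -2.039, -0.145]
wrist_force: [-2.0, -0.1, 3.5]
width: 0.103
grip_force: 60.3
```

Call:
jog_arm --deltas '[0,-0.001,0,0,0,0,-1,0,-0.002,0,0,0,0,-1,0,-0.002,0,0,0,0,-1]'

```text
time: 10.3
tool_pos: [0.655, 0.1576, 0.2915]
tcp_rot: [-2.279, -2.04, -0.148]
wrist_force: [4.6, -0.6, 1.2]
width: 0.108
grip_force: 60.1
```

Call:
jog_arm --deltas '[0,-0.001,0,0,0,0,-1,0,-0.002,0,0,0,0,-1,0,-0.002,0,0,0,0,-1]'

```text
time: 10.6
tool_pos: [0.6522, 0.1579, 0.2915]
tcp_rot: [-2.278, -2.039, -0.146]
wrist_force: [5.2, -1.7, 2.1]
width: 0.106
grip_force: 60.1
```

Call:
jog_arm --deltas '[0,-0.001,0,0,0,0,-1,0,-0.002,0,0,0,0,-1,0,-0.002,0,0,0,0,-1]'

```text
time: 10.9
tool_pos: [0.6514, 0.1579, 0.2915]
tcp_rot: [-2.28, -2.04, -0.149]
wrist_force: [8.5, -1.8, -0.5]
width: 0.105
grip_force: 60.0
```

```bash
python3 - <<'E'
from h import *
c=cam("top");s=cam("side"); st=readout.read_state(); print(st["tool_pos"],st["wrist_force"],st["torque"])
im=np.zeros((600,800,3),np.uint8); im[:,:400]=crop(c,215,160,50,75,8); im[:,400:]=crop(s,225,220,50,75,8)
cv2.imwrite("pics/c7.png",im)
E
```

```text
[0.6514488  0.15793373 0.29151959] [ 8.13271574 -2.02277248  1.08575512] [-0.76578615 -1.80828103 -0.19294718]
```

View pics/c7.png

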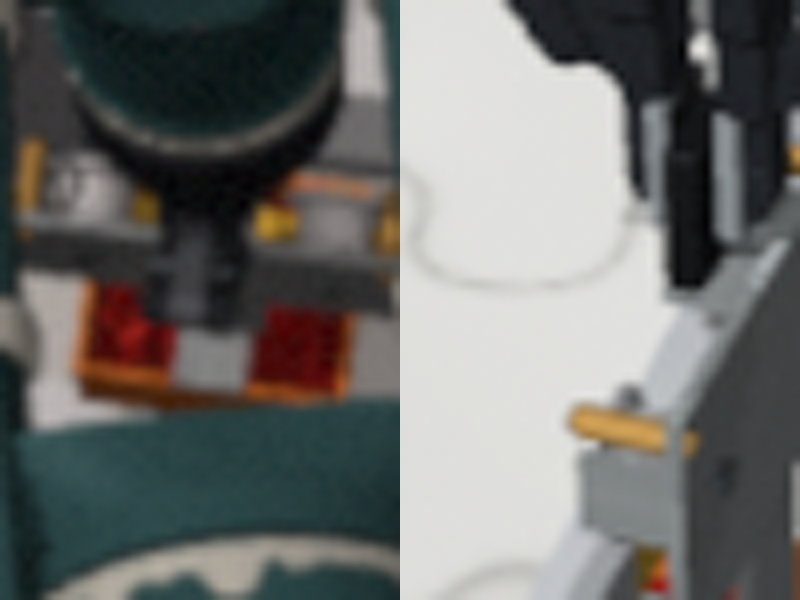

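In the picture the yellow rail runs under both wheels, at crop (145,207) and (275,222). About 4 mm of lateral play followed by a stiff limit means the wheels are seated in the groove. I'll recentre.

Call:
jog_arm --deltas '[0,0.001,0,0,0,0,-1,0,0.002,0,0,0,0,-1,0,0.0025,0,0,0,0,-1,0,0.0025,0,0,0,0,-1]'

```text
time: 11.4
tool_pos: [0.6523, 0.1579, 0.2915]
tcp_rot: [-2.278, -2.039, -0.145]
wrist_force: [3.0, -1.2, 4.6]
width: 0.105
grip_force: 60.6
```

Call:
jog_arm --deltas '[0,0.001,0,0,0,0,-1,0,0.001,0,0,0,0,-1,0,0.001,0,0,0,0,-1]'

```text
time: 11.7
tool_pos: [0.6526, 0.1579, 0.2914]
tcp_rot: [-2.277, -2.038, -0.143]
wrist_force: [1.8, -1.6, 6.4]
width: 0.104
grip_force: 60.7
```

Call:
jog_arm --deltas '[0,0.0005,-0.0005,0,0,0,-1,0,0.001,-0.001,0,0,0,-1,0,0.001,-0.001,0,0,0,-1]'

```text
time: 12.0
tool_pos: [0.653, 0.1578, 0.2914]
tcp_rot: [-2.276, -2.037, -0.141]
wrist_force: [-1.6, -1.8, 3.8]
width: 0.111
grip_force: 60.5
```

Call:
jog_arm --deltas '[0,0,0,0,0,0,-1,0,0,0,0,0,0,-1]'

```text
time: 12.2
tool_pos: [0.6531, 0.1577, 0.2915]
tcp_rot: [-2.276, -2.038, -0.141]
wrist_force: [-2.5, -0.9, 3.9]
width: 0.107
grip_force: 60.4
```

Good: the rail load is about 10 N. I'll let go, then rise.

Call:
jog_arm --deltas '[0,0,0,0,0,0,1,0,0,0,0,0,0,1,0,0,-0.01,0,0,0,1,0,0,-0.03,0,0,0,1,0,0,-0.06,0,0,0,1,0,0,-0.08,0,0,0,1,0,0,-0.08,0,0,0,1]'

```text
time: 12.9
tool_pos: [0.6547, 0.1477, 0.3768]
tcp_rot: [-2.28, -2.042, -0.155]
wrist_force: [0.3, -0.5, 0.1]
width: 1.001
grip_force: 0.0
```

```bash
cat > trk.py <<'E'
from h import *
s=cam("side"); h=cv2.cvtColor(s["color"],cv2.COLOR_BGR2HSV); m=cv2.inRange(h,(5,180,60),(14,255,255)); n,l,st,ce=cv2.connectedComponentsWithStats(m)
print(readout.read_state()["time"],[(st[i].tolist(),ce[i].round(1).tolist()) for i in range(1,n) if st[i,4]>60])
E
python3 trk.py
```

```text
12.95 [([304, 166, 11, 16, 92], [308.8, 173.9]), ([247, 278, 46, 48, 953], [271.3, 307.5])]
```

Call:
jog_arm --deltas '[0,0,0,0,0,0,-1,0,0,0,0,0,0,-1,0,0,0,0,0,0,-1,0,0,0,0,0,0,-1,0,0,0,0,0,0,-1,0,0,0,0,0,0,-1,0,0,0,0,0,0,-1]'

```text
time: 13.65
tool_pos: [0.6529, 0.1477, 0.3714]
tcp_rot: [-2.277, -2.039, -0.144]
wrist_force: [-0.9, 0.1, 0.0]
width: -0.001
grip_force: 0.0
```

```bash
python3 trk.py;  python3 go.py .645 .06 .36 -.111 -.09
```

```text
13.7 [([304, 166, 11, 16, 93], [308.8, 173.8]), ([254, 265, 44, 47, 871], [276.6, 293.6])]
t 13.7 pos [0.6529 0.1477 0.3715] F [-0.2   0.04  0.16] w -0.0 shift [-0.0888  0.0018  0.0005] turn [  0.12 -12.3    0.03]
```

Call:
jog_arm --deltas '[0,0,0,0,0,0,-1,0,0,0,0,0,0,-1,0,0,0,0,0,0,-1,0,0,0,0,0,0,-1,0,0,0,0,0,0,-1,0,0,0,0,0,0,-1,0,0,0,0,0,0,-1,0,0,0,0,0,0,-1]'

```text
time: 14.5
tool_pos: [0.6529, 0.1477, 0.3714]
tcp_rot: [-2.277, -2.039, -0.144]
wrist_force: [0.5, -0.5, -0.0]
width: -0.003
grip_force: 0.0
```

Call:
jog_arm --deltas '[0,0,0,0,0,0,-1,0,0,0,0,0,0,-1,0,0,0,0,0,0,-1,0,0,0,0,0,0,-1,0,0,0,0,0,0,-1,0,0,0,0,0,0,-1,0,0,0,0,0,0,-1,0,0,0,0,0,0,-1]'

```text
time: 15.3
tool_pos: [0.6529, 0.1477, 0.3714]
tcp_rot: [-2.277, -2.039, -0.144]
wrist_force: [0.3, -0.6, -0.2]
width: 0.003
grip_force: 0.0
```

```bash
python3 trk.py
```

```text
15.35 [([304, 166, 11, 16, 91], [308.8, 173.9]), ([270, 241, 41, 42, 785], [291.2, 266.1])]
```

Call:
jog_arm --deltas '[0,0,0,0,0,0,-1,0,0,0,0,0,0,-1,0,0,0,0,0,0,-1,0,0,0,0,0,0,-1,0,0,0,0,0,0,-1,0,0,0,0,0,0,-1,0,0,0,0,0,0,-1,0,0,0,0,0,0,-1]'

```text
time: 16.15
tool_pos: [0.6529, 0.1477, 0.3714]
tcp_rot: [-2.277, -2.039, -0.144]
wrist_force: [0.7, -0.1, 0.5]
width: -0.0
grip_force: 0.0
```

Call:
jog_arm --deltas '[0,0,0,0,0,0,-1,0,0,0,0,0,0,-1,0,0,0,0,0,0,-1,0,0,0,0,0,0,-1,0,0,0,0,0,0,-1,0,0,0,0,0,0,-1,0,0,0,0,0,0,-1,0,0,0,0,0,0,-1]'

```text
time: 16.95
tool_pos: [0.6529, 0.1477, 0.3714]
tcp_rot: [-2.277, -2.039, -0.144]
wrist_force: [0.3, 0.5, 1.1]
width: 0.003
grip_force: 0.0
```

```bash
python3 trk.py
```

```text
17.0 [([304, 166, 11, 16, 93], [308.8, 173.9]), ([278, 227, 39, 40, 708], [298.3, 251.1])]
```

Call:
jog_arm --deltas '[-0.02,0.001,0,0,-4,0,-1,-0.04,0.002,0,0,-8,0,-1,-0.06,0.002,0,0,-12.3,0,-1,-0.08,0.002,0,0,-12.3,0,-1,-0.089,0.002,0,0,-12.3,0,-1,-0.089,0.002,0,0,-12.3,0,-1,-0.089,0.002,0,0,-12.3,0,-1,-0.089,0.002,0,0,-12.3,0,-1]'

```text
time: 17.8
tool_pos: [0.6453, 0.0598, 0.3607]
tcp_rot: [2.295, 2.053, -0.1]
wrist_force: [0.9, 0.5, 0.2]
width: -0.001
grip_force: 0.0
```

```bash
python3 trk.py; python3 - <<'E'
from h import *
c=cam("top");s=cam("side")
im=np.zeros((600,800,3),np.uint8); im[:240,:]=crop(c,290,175,100,30,8); im[240:,:400]=crop(s,270,165,50,45,8); im[240:,400:]=crop(s,265,205,50,45,8)
cv2.imwrite("pics/c8.png",im)
E
```

```text
17.85 [([304, 166, 11, 16, 93], [308.8, 173.9]), ([278, 227, 40, 40, 709], [298.4, 251.1])]
```

View pics/c8.png

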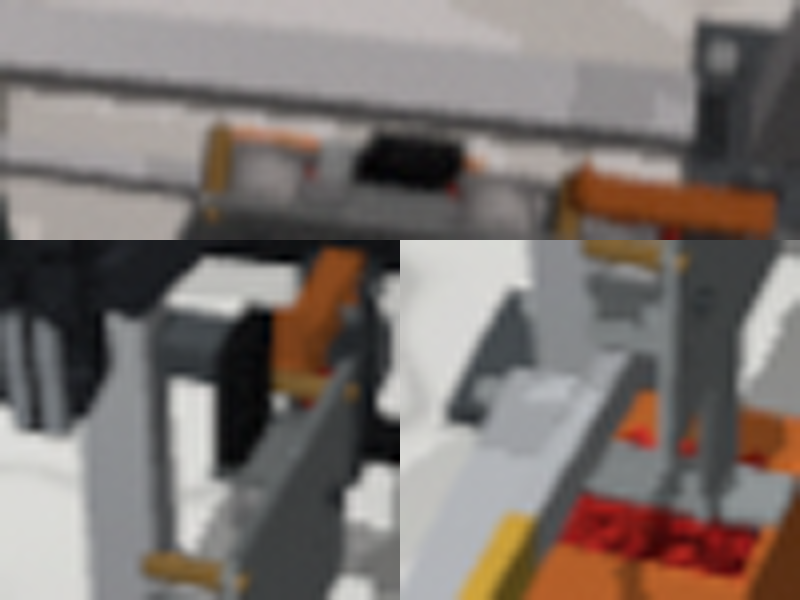

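The caddy is at rest with its front pin at the catch. The tail pin is at about (316.4,194.6) in the top view and (292.7,205.6) in the side view.

```bash
python3 - <<'E'
from h import *
from scipy.optimize import least_squares
t=cam("top");s=cam("side")
k=least_squares(lambda P:np.r_[proj(t,[P])[0]-(316.4,194.6),proj(s,[P])[0]-(292.7,205.6)],[.65,.0,.2]); print(k.x.round(4),k.fun.round(2))
d=k.x[:2]-[.639,.0305]; u=np.array([.1108,.9938]); n=np.array([.9938,-.1108]); print("stand x,y",d@n,d@u)
E
python3 go.py .645 .06 .36 -.111 -.09
```

```text
[ 0.6319 -0.018   0.2365] [-0.01 -0.17  0.15  0.04]
stand x,y -0.0017192344262814815 -0.04894025596544567
t 18.05 pos [0.6452 0.0601 0.3604] F [ 0.36 -0.54  0.02] w 0.003 shift [-0.0001 -0.0002  0.0004] turn [ 0.12 -0.01  0.04]
```

```bash
python3 go.py .6407 .0232 .2315 -.111 -.09
```

```text
t 18.05 pos [0.6452 0.0601 0.3604] F [ 0.36 -0.54  0.02] w 0.003 shift [-0.0254 -0.0007  0.1317] turn [ 0.12 -0.01  0.04]
```

Call:
jog_arm --deltas '[0,0,0.02,0,0,0,-1,0,-0.001,0.04,0,0,0,-1,0,-0.001,0.06,0,0,0,-1,0,-0.001,0.08,0,0,0,-1,-0.01,-0.001,0.1,0,0,0,-1,-0.02,-0.001,0.12,0,0,0,-1,-0.0255,-0.001,0.132,0,0,0,-1,-0.0255,-0.001,0.132,0,0,0,-1]'

```text
time: 18.85
tool_pos: [0.639, 0.0222, 0.2289]
tcp_rot: [2.296, 2.054, -0.106]
wrist_force: [0.3, -0.3, 0.2]
width: 0.003
grip_force: 0.0
```

Call:
jog_arm --deltas '[-0.003,0,0.0006,0,0,0,-1,-0.006,0,0.0013,0,0,0,-1,-0.009,0,0.0019,0,0,0,-1,-0.012,0,0.0026,0,0,0,-1,-0.014,0,0.003,0,0,0,-1,-0.014,0,0.003,0,0,0,-1]'

```text
time: 19.45
tool_pos: [0.6388, 0.0084, 0.2297]
tcp_rot: [2.294, 2.053, -0.101]
wrist_force: [-0.7, 0.6, 1.2]
width: -0.002
grip_force: 0.0
```

```bash
python3 trk.py; python3 go.py .6396 .0133 .2305 -.111 -.09
```

```text
19.5 [([304, 166, 11, 16, 92], [308.8, 173.9]), ([278, 227, 39, 40, 707], [298.3, 251.2])]
t 19.5 pos [0.6388 0.0085 0.2296] F [-0.55  0.45  0.03] w 0.002 shift [ 0.0047  0.0003 -0.0013] turn [ 0.12 -0.   -0.  ]
```

Call:
jog_arm --deltas '[-0.002,0,0.0004,0,0,0,-1,-0.004,0,0.0008,0,0,0,-1,-0.006,0,0.0013,0,0,0,-1,-0.007,0,0.0015,0,0,0,-1,-0.008,0,0.0017,0,0,0,-1]'

```text
time: 20.0
tool_pos: [0.6378, 0.0004, 0.2285]
tcp_rot: [2.294, 2.053, -0.101]
wrist_force: [0.4, 0.7, 0.3]
width: -0.003
grip_force: 0.0
```

Call:
jog_arm --deltas '[-0.001,0,0.0002,0,0,0,-1,-0.002,0,0.0004,0,0,0,-1,-0.003,0,0.0006,0,0,0,-1]'

```text
time: 20.3
tool_pos: [0.6375, -0.0025, 0.2282]
tcp_rot: [2.294, 2.053, -0.101]
wrist_force: [-0.5, -0.5, -0.4]
width: -0.005
grip_force: 0.0
```

Call:
jog_arm --deltas '[-0.001,0,0.0002,0,0,0,-1,-0.002,0,0.0004,0,0,0,-1,-0.003,0,0.0006,0,0,0,-1]'

```text
time: 20.6
tool_pos: [0.6373, -0.0048, 0.2279]
tcp_rot: [2.295, 2.054, -0.099]
wrist_force: [0.3, 3.5, 0.5]
width: 0.002
grip_force: 1.8
```

Call:
jog_arm --deltas '[-0.001,0,0.0002,0,0,0,-1,-0.002,0,0.0004,0,0,0,-1,-0.003,0,0.0006,0,0,0,-1]'

```text
time: 20.9
tool_pos: [0.637, -0.008, 0.2275]
tcp_rot: [2.294, 2.054, -0.1]
wrist_force: [1.1, 4.8, 0.2]
width: -0.003
grip_force: 2.2
```

Call:
jog_arm --deltas '[-0.001,0,0.0002,0,0,0,-1,-0.002,0,0.0004,0,0,0,-1,-0.003,0,0.0006,0,0,0,-1]'

```text
time: 21.2
tool_pos: [0.6366, -0.0113, 0.2272]
tcp_rot: [2.294, 2.053, -0.101]
wrist_force: [0.4, 4.6, 0.2]
width: 0.0
grip_force: 2.6
```

Call:
jog_arm --deltas '[-0.001,0,0.0002,0,0,0,-1,-0.002,0,0.0004,0,0,0,-1,-0.003,0,0.0006,0,0,0,-1]'

```text
time: 21.5
tool_pos: [0.6363, -0.0142, 0.2268]
tcp_rot: [2.294, 2.053, -0.1]
wrist_force: [0.6, 6.2, 0.1]
width: 0.002
grip_force: 3.0
```

Call:
jog_arm --deltas '[-0.001,0,0.0002,0,0,0,-1,-0.002,0,0.0004,0,0,0,-1,-0.003,0,0.0006,0,0,0,-1]'

```text
time: 21.8
tool_pos: [0.6359, -0.0168, 0.2265]
tcp_rot: [2.295, 2.054, -0.099]
wrist_force: [1.1, 6.6, -0.1]
width: -0.001
grip_force: 3.5
```

Call:
jog_arm --deltas '[-0.001,0,0.0002,0,0,0,-1,-0.002,0,0.0004,0,0,0,-1,-0.003,0,0.0006,0,0,0,-1]'

```text
time: 22.1
tool_pos: [0.6356, -0.0198, 0.2261]
tcp_rot: [2.294, 2.054, -0.099]
wrist_force: [1.0, 6.1, -0.7]
width: -0.001
grip_force: 2.9
```

Call:
jog_arm --deltas '[-0.001,0,0.0002,0,0,0,-1,-0.002,0,0.0004,0,0,0,-1,-0.003,0,0.0006,0,0,0,-1]'

```text
time: 22.4
tool_pos: [0.635, -0.0244, 0.2257]
tcp_rot: [2.293, 2.053, -0.103]
wrist_force: [0.5, 0.3, -0.1]
width: -0.003
grip_force: 0.5
```

Call:
jog_arm --deltas '[-0.001,0,0.0002,0,0,0,-1,-0.002,0,0.0004,0,0,0,-1]'

```text
time: 22.6
tool_pos: [0.6348, -0.0267, 0.2257]
tcp_rot: [2.294, 2.052, -0.103]
wrist_force: [0.7, 0.4, -0.6]
width: 0.002
grip_force: 0.0
```

Call:
jog_arm --deltas '[-0.001,0,0.0002,0,0,0,-1,-0.002,0,0.0004,0,0,0,-1]'

```text
time: 22.8
tool_pos: [0.6347, -0.0281, 0.2255]
tcp_rot: [2.294, 2.053, -0.102]
wrist_force: [-0.5, 0.1, -0.0]
width: 0.003
grip_force: 0.0
```

Call:
jog_arm --deltas '[-0.001,0,0.0002,0,0,0,-1,-0.002,0,0.0004,0,0,0,-1]'

```text
time: 23.0
tool_pos: [0.6345, -0.0298, 0.2252]
tcp_rot: [2.294, 2.053, -0.101]
wrist_force: [0.2, -0.1, -0.0]
width: 0.002
grip_force: 0.0
```

```bash
python3 trk.py
```

```text
23.05 [([282, 222, 38, 38, 678], [301.6, 245.0])]
```

Call:
jog_arm --deltas '[-0.001,0,0.0002,0,0,0,-1,-0.002,0,0.0004,0,0,0,-1]'

```text
time: 23.25
tool_pos: [0.6344, -0.031, 0.2251]
tcp_rot: [2.294, 2.054, -0.099]
wrist_force: [0.9, 2.7, -0.2]
width: 0.007
grip_force: 1.5
```

Call:
jog_arm --deltas '[-0.001,0,0.0002,0,0,0,-1,-0.002,0,0.0004,0,0,0,-1]'

```text
time: 23.45
tool_pos: [0.6342, -0.0331, 0.2248]
tcp_rot: [2.294, 2.054, -0.1]
wrist_force: [-0.0, 2.8, 0.2]
width: -0.002
grip_force: 1.8
```

Call:
jog_arm --deltas '[-0.001,0,0.0002,0,0,0,-1,-0.002,0,0.0004,0,0,0,-1]'

```text
time: 23.65
tool_pos: [0.6339, -0.0354, 0.2246]
tcp_rot: [2.294, 2.053, -0.1]
wrist_force: [0.6, 4.3, -0.3]
width: 0.002
grip_force: 2.0
```

Call:
jog_arm --deltas '[-0.001,0,0.0002,0,0,0,-1,-0.0015,0,0.0003,0,0,0,-1]'

```text
time: 23.85
tool_pos: [0.6337, -0.0369, 0.2244]
tcp_rot: [2.294, 2.053, -0.1]
wrist_force: [-0.0, 5.1, 0.1]
width: 0.003
grip_force: 2.9
```

Call:
jog_arm --deltas '[-0.001,0,0.0002,0,0,0,-1,-0.0015,0,0.0003,0,0,0,-1]'

```text
time: 24.05
tool_pos: [0.6338, -0.0371, 0.2244]
tcp_rot: [2.296, 2.054, -0.097]
wrist_force: [0.2, 9.9, 1.4]
width: 0.0
grip_force: 4.8
```

Call:
jog_arm --deltas '[-0.001,0,0.0002,0,0,0,-1,-0.0015,0,0.0003,0,0,0,-1]'

```text
time: 24.25
tool_pos: [0.6338, -0.0373, 0.2244]
tcp_rot: [2.297, 2.055, -0.094]
wrist_force: [0.5, 13.8, 1.4]
width: 0.003
grip_force: 6.7
```

Call:
jog_arm --deltas '[0.001,0,-0.0002,0,0,0,-1,0.003,0,-0.0006,0,0,0,-1,0.006,0,-0.0013,0,0,0,-1,0.012,0,-0.0025,0,0,0,-1,0.02,0,-0.004,0,0,0,-1,0.03,0,-0.01,0,0,0,-1,0.04,0,-0.04,0,0,0,-1,0.04,0,-0.08,0,0,0,-1]'

```text
time: 25.05
tool_pos: [0.6368, 0.0081, 0.298]
tcp_rot: [2.296, 2.057, -0.108]
wrist_force: [0.6, -0.0, -0.4]
width: -0.001
grip_force: 0.0
```

Call:
jog_arm --deltas '[0.02,0,-0.04,0,0,0,-1,0.04,0,-0.08,0,0,0,-1,0.04,0,-0.08,0,0,0,-1,0.04,0,-0.08,0,0,0,-1]'

```text
time: 25.45
tool_pos: [0.6441, 0.0544, 0.3784]
tcp_rot: [2.291, 2.053, -0.097]
wrist_force: [-0.1, 0.0, -0.0]
width: 0.004
grip_force: 0.0
```

```bash
cat > fin.py <<'E'
from h import *
print(readout.read_state()["time"],readout.read_state()["wrist_force"].round(1))
for n in("side","top"):
    c=cam(n); h=cv2.cvtColor(c["color"],cv2.COLOR_BGR2HSV)
    for nm,lo,hi in(("orange",(5,180,60),(14,255,255)),("brass",(15,100,80),(24,255,255)),("red",(0,170,60),(4,255,255))):
        k,l,st,ce=cv2.connectedComponentsWithStats(cv2.inRange(h,lo,hi))
        print(n,nm,[(st[i].tolist(),ce[i].round(1).tolist()) for i in range(1,k) if st[i,4]>5 and 270<ce[i,0]<400 and 160<ce[i,1]<270])
E
python3 fin.py; python3 fin.py|head -2
```

```text
25.45 [-0.1  0.  -0. ]
side orange [([308, 166, 7, 14, 58], [310.3, 171.6]), ([296, 218, 5, 5, 14], [298.7, 220.3]), ([283, 220, 38, 39, 674], [302.4, 243.7])]
side brass [([311, 176, 3, 3, 6], [312.2, 176.8]), ([381, 190, 8, 5, 25], [384.0, 192.0]), ([292, 197, 10, 4, 25], [296.8, 198.5]), ([362, 216, 9, 4, 22], [366.4, 217.3])]
side red [([326, 129, 37, 64, 1224], [345.0, 162.3]), ([290, 230, 23, 9, 122], [300.9, 234.3])]
top orange [([362, 197, 25, 7, 105], [374.3, 200.1]), ([325, 208, 20, 16, 95], [330.8, 217.8]), ([346, 213, 14, 13, 62], [353.5, 221.0])]
top brass [([329, 193, 3, 8, 21], [330.0, 196.3]), ([337, 260, 5, 8, 20], [338.8, 263.3])]
top red [([329, 209, 10, 10, 75], [333.2, 213.3]), ([349, 212, 9, 10, 47], [353.1, 216.9])]
25.55 [ 0.4 -0.7  0.3]
side orange [([308, 166, 7, 14, 59], [310.4, 171.5]), ([296, 218, 5, 5, 14], [298.7, 220.3]), ([283, 220, 38, 39, 674], [302.4, 243.7])]
```

```bash
python3 - <<'E'
from h import *
a={n:cv2.imread(f"pics/{n}0.png") for n in("side","top")}
for n,(x0,x1,y0,y1) in {"side":(300,318,162,186),"top":(358,392,194,208)}.items():
    f=lambda im: cv2.inRange(cv2.cvtColor(im,cv2.COLOR_BGR2HSV),(3,140,50),(15,255,255))[y0:y1,x0:x1]>0
    m0,m1=f(a[n]),f(cam(n)["color"]); print(n)
    for i in range(y1-y0): print(y0+i,"".join(".#"[v] for v in m0[i]),"".join(".#"[v] for v in m1[i]))
E
```

```text
sideTraceback (most recent call last):
  File "<stdin>", line 6, in <module>
  File "<stdin>", line 6, in <genexpr>
TypeError: string indices must be integers, not 'numpy.bool'
```

```bash
python3 - <<'E'
from h import *
a={n:cv2.imread(f"pics/{n}0.png") for n in("side","top")}
for n,(x0,x1,y0,y1) in {"side":(300,318,162,186),"top":(358,392,194,208)}.items():
    f=lambda im: cv2.inRange(cv2.cvtColor(im,cv2.COLOR_BGR2HSV),(3,140,50),(15,255,255))[y0:y1,x0:x1]>0
    m0,m1=f(a[n]),f(cam(n)["color"]); print(n)
    for i in range(y1-y0): print(y0+i,"".join(".#"[int(v)] for v in m0[i]),"".join(".#"[int(v)] for v in m1[i]))
E
```

```text
side
162 .................. ..................
163 .................. ..................
164 .................. ..................
165 .................. ..................
166 ..........######.. ..........#####...
167 ..........######.. ..........######..
168 .........######... .........######...
169 .........######... ........#######...
170 ........######.... ........#######...
171 ........######.... ........#######...
172 .......#######.... ........#######...
173 ......######...... ........####......
174 ....########...... ........####......
175 ....########...... ........#####.....
176 ...#########...... ........####......
177 ...########....... ........###.......
178 ...########....... ........###.......
179 ...########....... ........###.......
180 ...########....... ..................
181 .....######....... ..................
182 .......##......... ..................
183 .................. ..................
184 .................. ..................
185 .................. ..................
top
194 .................................. ..................................
195 .....
[... 252 characters left out ...]
...###################.#..........
199 ....#########################..... ...##########################.....
200 ....#########################..... .#.##########################.....
201 ......#######################..... ......#######################.....
202 .........####################..... ..........#.#################.....
203 ...............##############..... ..............###############.....
204 ................#..........#...... .................#......#..#......
205 .................................. ..................................
206 .................................. ..................................
207 .................................. ..................................
```

Call:
jog_arm --deltas '[0.04,0,0,0,0,0,-1,0.08,0,0,0,0,0,-1,0.12,-0.04,0,0,0,0,-1,0.15,-0.08,0,0,0,0,-1,0.15,-0.12,0,0,0,0,-1,0.15,-0.15,0,0,0,0,-1,0.15,-0.15,0,0,0,0,-1,0.15,-0.15,0,0,0,0,-1]'

```text
time: 26.6
tool_pos: [0.5107, 0.2182, 0.3625]
tcp_rot: [2.293, 2.053, -0.1]
wrist_force: [0.2, 0.8, -0.5]
width: -0.003
grip_force: 0.0
```

```bash
python3 - <<'E'
from h import *
a={n:cv2.imread(f"pics/{n}0.png") for n in("side",)}
for n,(x0,x1,y0,y1) in {"side":(300,318,162,186)}.items():
    f=lambda im: cv2.inRange(cv2.cvtColor(im,cv2.COLOR_BGR2HSV),(3,140,50),(15,255,255))[y0:y1,x0:x1]>0
    c=cam(n)["color"]; m0,m1=f(a[n]),f(c); print(readout.read_state()["tool_pos"],c[176,300:310].tolist(),c[181,303:312].tolist())
    for i in range(y1-y0): print(y0+i,"".join(".#"[int(v)] for v in m0[i]),"".join(".#"[int(v)] for v in m1[i]))
E
```

```text
[0.51131836 0.21803129 0.36241125] [[63, 60, 56], [37, 35, 33], [24, 22, 21], [23, 22, 20], [18, 16, 16], [13, 12, 9], [11, 11, 12], [13, 25, 44], [19, 33, 56], [20, 26, 37]] [[21, 20, 19], [16, 14, 14], [12, 11, 9], [11, 11, 10], [50, 50, 48], [73, 73, 70], [55, 55, 53], [23, 20, 19], [25, 22, 21]]
162 .................. ..................
163 .................. ..................
164 .................. ..................
165 .................. ..................
166 ..........######.. ..................
167 ..........######.. ..................
168 .........######... ..................
169 .........######... ..................
170 ........######.... ..................
171 ........######.... ..................
172 .......#######.... ........#.........
173 ......######...... ..................
174 ....########...... ..................
175 ....########...... ..................
176 ...#########...... ........#.........
177 ...########....... ........#.........
178 ...########....... ........#.........
179 ...########....... ........#.........
180 ...########....... ..................
181 .....######....... ..................
182 .......##......... ..................
183 .................. ..................
184 .................. ..................
185 .................. ..................
```

Call:
jog_arm --deltas '[0.04,-0.04,-0.02,0,0,0,-1,0.06,-0.08,-0.04,0,0,0,-1,0.08,-0.1,-0.04,0,0,0,-1,0.1,-0.12,-0.04,0,0,0,-1,0.1,-0.12,-0.04,0,0,0,-1,0.1,-0.12,-0.04,0,0,0,-1]'

```text
time: 27.25
tool_pos: [0.4039, 0.3342, 0.3926]
tcp_rot: [2.293, 2.053, -0.102]
wrist_force: [-0.7, -0.2, -0.4]
width: 0.0
grip_force: 0.0
```

```bash
python3 - <<'E'
from h import *
a={n:cv2.imread(f"pics/{n}0.png") for n in("side",)}
for n,(x0,x1,y0,y1) in {"side":(300,318,162,186)}.items():
    f=lambda im: cv2.inRange(cv2.cvtColor(im,cv2.COLOR_BGR2HSV),(3,140,50),(15,255,255))[y0:y1,x0:x1]>0
    c=cam(n)["color"]; m0,m1=f(a[n]),f(c); print(readout.read_state()["tool_pos"],c[176,300:310].tolist(),c[181,303:312].tolist())
    for i in range(y1-y0): print(y0+i,"".join(".#"[int(v)] for v in m0[i]),"".join(".#"[int(v)] for v in m1[i]))
E
```

```text
[0.40408052 0.3337096  0.392648  ] [[68, 65, 60], [38, 35, 35], [25, 23, 23], [25, 24, 24], [20, 18, 17], [16, 15, 13], [13, 13, 13], [17, 28, 48], [21, 44, 83], [22, 54, 103]] [[26, 25, 23], [19, 17, 16], [14, 13, 13], [15, 13, 14], [54, 52, 51], [91, 91, 87], [103, 102, 99], [97, 96, 93], [117, 116, 112]]
162 .................. ..................
163 .................. ..................
164 .................. ..................
165 .................. ..................
166 ..........######.. ..........######..
167 ..........######.. ..........######..
168 .........######... .........######...
169 .........######... ........#######...
170 ........######.... ........######....
171 ........######.... ........######....
172 .......#######.... ........######....
173 ......######...... ........####......
174 ....########...... ........####......
175 ....########...... ........####......
176 ...#########...... ........####......
177 ...########....... .......####.......
178 ...########....... ........###.......
179 ...########....... .......####.......
180 ...########....... ..................
181 .....######....... ..................
182 .......##......... ..................
183 .................. ..................
184 .................. ..................
185 .................. ..................
```

```bash
python3 trk.py; python3 -c "
from workcell import finish_job; print(finish_job())"
```

```text
27.35 [([283, 221, 38, 38, 675], [302.4, 243.7])]
the job is handed in; nothing more can be done
None
```

I handed the job in at 27.4 s. The caddy rolled down to the catch by itself. I then pushed it about 33 mm through the click until it was firm against the stop at about 14 N, and took the hand away; it has not moved since. That the catch dropped behind the front pin is inferred from the click and the travel, because the grip tab hid it from the side camera.

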